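# Refit the capped spring on a grinding fixture

### The arm

A 6-joint arm with a two-finger parallel gripper is mounted at the origin on the work surface. World frame = base frame: x ahead of the robot, y to its left, z up, the work surface at z = 0. Lengths are in m, angles in rad, forces in N, time in s.
With the tool pointing down it reaches from about 0.35 to 0.875 m from the base axis. Payload 4.2 kg.
Tool frame: the origin (TCP) lies between the finger pads; the fingertips stand 25 mm ahead of it and the grasp point (between the pads) lies 6 mm ahead of it; z points along the fingers, y is the direction in which the jaws open and shut (so a half turn about z gives the same grasp; the last joint's range is limited). The gripper opens to 85 mm and grips with 20 to 120 N. Pads are 22 mm wide; open, the fingers measure 114 mm over their backs; the gripper's body (76 mm by 85 mm) begins 54 mm behind the grasp point. The pads swing forward as they close: fully open they stand 13 mm farther back than shut.
Start: joints at [1.428, 0.385, 0.008, 0, -1.194, -0.259], TCP at [0.244, 0.575, 0.256] pointing down, gripper open.
Joint ranges: [-3.14, 3.14], [-1.21, 2.06], [-1.07, 1.41], [-3.16, 2.05], [-2.99, -0.16], [-3.1, 3.1]. Speed limits (rad/s): [2.79, 2.79, 3.14, 3.14, 3.14, 3.14].

### API

Orientations are given as a unit quaternion [w, x, y, z].
In Python, from cell import arm, viewer gives the robot as it stands. The module is installed in compiled form; this text tells all that it offers.
- The arm moves only by the shell command python3 -m jog 'ROWS' [FORCE]. ROWS is JSON, one flat list of numbers, 7 for each row, row after row: the turn, a rotation vector about the tool's x, y, z in degrees, then the shift along the tool's x, y, z in m, then the closure, from 0 (fully open) to 1 (shut). A call has 1 to 20 rows; each row is the pose to reach, as a shift and turn from the pose commanded when the call began, along the tool's axes at that moment; what a row does not reach only later rows make up. A row lasts 1/8 s, in which the tool goes at most 62.5 mm and 10.7 degrees, less where a joint would pass 70% of its speed; a pose out of reach is approached as far as the arm can. A call with a gripper value outside its range is refused whole. The fingers move at their own pace and stop on an object; FORCE is the grip in N (left out, the last holds). Time passes only in rows, so rows that repeat a pose let the fingers close. It gives the time, the measured TCP pose, the force and the opening at its end, in the units of the state.
- arm.read_state(): the state, without advancing time (a new reading comes with each control period).
- viewer.read_camera(name): name is "scene" or "top" or "wrist"; returns the picture (400x640x3 uint8, red, green, blue); there is no depth.
- viewer.camera_info(name): a dict with "intrinsics" (3x3 intrinsics, pixels), "rvec" (rotation vector, rad) and "tvec" (3), from world to camera coordinates, as OpenCV has them. Camera axes: x right, y down, z forward; pixel columns grow to the right and rows downward; lengths in m; the calibration is good to about 2 mm. A picture is of the moment at which its call begins: read the wrist's pose just before it. camera_info takes no time and is no camera call; for the wrist camera it gives the pose at the moment of the call.
- arm.hand_in(): hands the job in, once; it reports no verdict.
The state is a dict: "clock": time; "joint_positions": joint angles; "joint_vel": joint speeds; "effort": joint torques, N m; "ee_pos": TCP position; "tcp_rot": TCP orientation; "contact_force": force on the tool from outside, world axes, zero at the start; "ft_torque": the same for the moment, N m; "gripper_width": opening from 0.0 (shut) to 1.0 (fully open).
Only numpy, scipy, OpenCV 4.12 (cv2) and the standard library are available. Lean on these libraries where they do the work, as an engineer would, in place of code of your own. Each camera call takes 0.05 s, during which the arm holds its last target. There are 200 camera calls.

### The job

Fit the tall, slim spring with the black cap onto the rod of the steel fixture: thread its open end over the rod end, twist it a little if its inner tang snags on the rod, and slide it down until it stands fully on the plate. Then press the cap down until it stops on the rod end, and let it come back up slowly, without letting it snap back, to see that the spring works freely. Leave the spring standing on the rod, and leave the two other springs where they stand.

Things in the scene. Friction and masses are not known exactly. Their poses are not given: they have to be found in the camera images.
- spring_mid (a point): The tall slim spring, upright: 5 mm steel wire, outside 42 mm, bore 32 mm, about 0.2 kg; 105 mm tall with its black cap when free. This point lies on its axis, 52.5 mm above the foot, and stays with the foot coil when the cap is pressed. z points from foot to cap; x points from the axis to the tang.
- tang (a point): Inner tip of the tang: the wire end at the spring's foot, 5 mm thick, bent straight inwards along the spring's x. The tip is 10 mm from the axis and 2.5 mm above the foot's underside.
- cap_mid (a point): Centre of the round black cap, where to grip: 48 mm in diameter, 28 mm tall (77 to 105 mm above the foot), hollow below with its ceiling 99 mm above the foot. This point is 91 mm above the foot when free and moves with the cap. A raised aluminium rib across its top (44 x 5 mm, 3 mm high) runs along the spring's x, parallel to the tang. The cap does not turn on the spring.
- spring_cap (a joint): How far the cap is pressed towards the spring's foot, in m: 0 free, about 0.023 when the spring stands on the plate and the cap's ceiling meets the rod end. The push needed is 2 N at first and about 12.5 N at 0.023 (450 N/m).
- rod_foot (a point): Foot of the rod on the fixture, at the plate's top face, 18 mm above the table: the spring stands here. The upright rod is 76 mm tall, 28 mm in diameter, with two flats along its whole height (16 mm across the flats) facing +x and -x of this point, i.e. the plate's long sides.
- rod_end (a point): Centre of the rod's top end; the last 8 mm taper to 19 mm diameter. The tang passes only along a flat: the spring's x (the rib) must lie along this point's x, either way round, within about 30 degrees. Otherwise the tang catches on the rod end until the spring is twisted.
- fixture: Fixed dark steel plate, 110 mm (x) by 160 mm (y), 18 mm thick. Origin on the table under the rod's axis; the plate reaches from 50 mm towards -y to 110 mm towards +y of it. A steel block, 60 x 34 mm and 34 mm high, stands on it 83 mm from the rod towards +y.
- spring_fat: Another spring, to be left alone: stubby and fat with a wide black cap, 68 mm tall, 66 mm in diameter. Origin at the centre of its underside.
- spring_bare: Another spring, to be left alone: bare coils without cap, 63 mm tall, 42 mm in diameter. Origin at the centre of its underside.
Things that resemble listed ones, but are neither listed nor needed, are in the scene too. Leave any brown or orange look-alike of the fixture alone.

How it is judged:
On the way, in this order (a step that is already met when the one before it is completed fails the run):
1. the spring is threaded on the rod and stands fully down on the plate (z of spring_mid in the frame of rod_foot below 0.0585 m and horizontal distance between spring_mid and rod_foot below 0.008 m and angle between spring_mid's own z axis and vertical below 0.12 rad and value of joint spring_cap below 0.014 m), for 0.04 s.
2. the cap is pressed down to the rod end (value of joint spring_cap above 0.019 m and z of spring_mid in the frame of rod_foot below 0.0585 m and horizontal distance between spring_mid and rod_foot below 0.008 m), for 0.04 s.
At the end, for the whole second after the job is handed in: The spring stands on the rod with its foot within 6 mm of the plate, its axis within 8 mm of the rod's and within 7 degrees of upright, its cap back up (pressed by less than 4 mm), and the two other springs are within 25 mm of where they were (z of spring_mid in the frame of rod_foot below 0.0585 m and horizontal distance between spring_mid and rod_foot below 0.008 m and angle between spring_mid's own z axis and vertical below 0.12 rad and value of joint spring_cap below 0.004 m and velocity of joint spring_cap below 0.02 m/s and distance of each of spring_fat, spring_bare from where it was at the start of the episode below 0.025 m); the robot touches nothing.
It fails at once if the pressed cap snaps back (rises faster than 0.25 m/s while pressed by more than 6 mm on the rod) (velocity of joint spring_cap below -0.25 m/s and value of joint spring_cap above 0.006 m and z of spring_mid in the frame of rod_foot below 0.0585 m).
It fails at once if one of the other springs is pushed away or knocked over (distance of any of spring_fat, spring_bare from where it was at the start of the episode above 0.025 m).
It also fails if it takes over 45 s, if anything falls off the work surface, if the arm or the gripper's body presses on something with over 40 N, if the wrist force passes 120 N, or if a joint passes its speed limit or range.

## Working session

There is one attempt and no reset: what is moved stays moved. The work goes in short steps, Python scripts to look and compute and a shell command to move; the robot and the scene stay as the last step left them, time stands still between calls to the robot, and variables do not carry over. Pictures are saved under pics/ and viewed, about 8 in all and at most 12, crops included, and the job is handed in when it is done.

```bash
mkdir -p pics
cat > h.py <<'E'
import numpy as np, cv2
from cell import arm, viewer
def cam(n):
    i=viewer.camera_info(n); K=np.array(i["intrinsics"],float); R=cv2.Rodrigues(np.array(i["rvec"],float))[0]; return K,R,np.array(i["tvec"],float).ravel()
def ray(c,u,v,z):
    K,R,t=c; o=-R.T@t; d=R.T@np.linalg.inv(K)@[u,v,1]; return o+d*(z-o[2])/d[2]
def proj(c,p):
    K,R,t=c; q=K@(R@np.array(p)+t); return q[:2]/q[2]
def shot(n,f=None):
    c=cam(n); im=viewer.read_camera(n)[:,:,::-1].copy()
    if f: cv2.imwrite('pics/'+f,im)
    return c,im
E
python3 - <<'E'
from h import *
c,a=shot('top','top0.png'); c2,b=shot('scene','scene0.png')
for k in (c,c2): print(-k[1].T@k[2], k[0][0,0], k[1][2])
print(arm.read_state())
E
```

```text
[ 0.36091764 -0.04267829  1.05731766] 413.3812650995473 [ 0.05468934  0.00104227 -0.99850287]
[1.14595646 0.06900534 0.58459366] 381.25940105207724 [-0.82308992 -0.10013953 -0.55901257]
{'clock': 0.1, 'joint_positions': array([ 1.42755563e+00,  3.85493364e-01,  6.78611686e-03, -4.33257484e-04,
       -1.19400761e+00, -2.58584669e-01]), 'joint_vel': array([ 5.46439718e-05, -1.65879167e-03,  3.57708511e-03,  1.74432784e-03,
        3.83171404e-04,  1.55207747e-03]), 'effort': array([-2.98672448e-04, -3.93318665e+01,  1.88930708e+01,  4.19798657e+00,
       -2.57632702e-03,  1.58819113e-06]), 'ee_pos': array([0.24424445, 0.57479603, 0.25533216]), 'tcp_rot': array([ 9.69274529e-04,  9.79868429e-01, -1.99641933e-01, -1.45729174e-04]), 'contact_force': array([0.60030391, 0.36202179, 0.06933518]), 'ft_torque': array([ 0.02704855, -0.01960874, -0.03961531]), 'gripper_width': 0.9992532501638757}
```

View pics/top0.png

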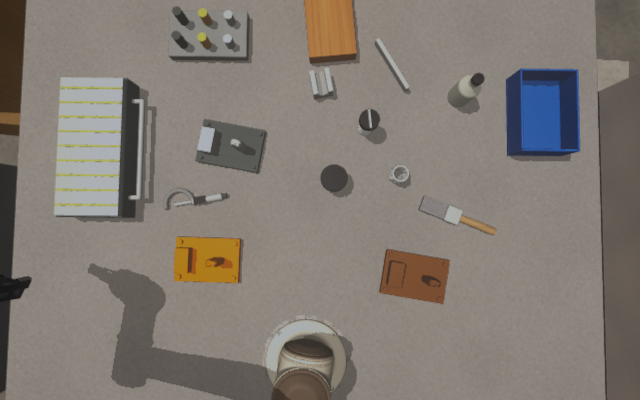

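View pics/scene0.png

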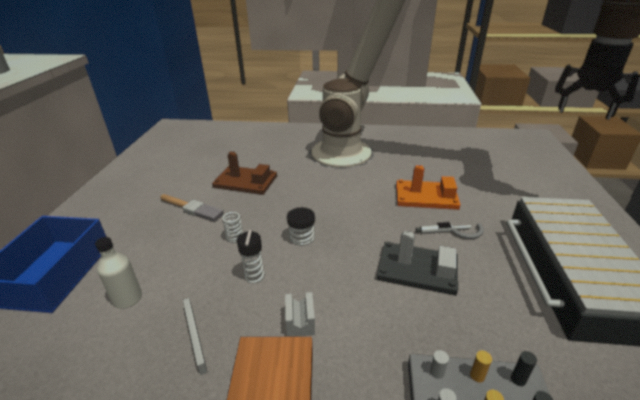

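Candidates for the spring in the top view:
- (369,120): slim, black cap with a bright rib. This matches the description.
- (334,178): the fat spring.
- (400,175): the bare spring.
- (477,79): a bottle with a black cap.

For the fixture, the dark grey one at (231,146) is the target. The orange one at (208,260) and the brown one at (415,276) are look-alikes. I'll check with a close crop and measure.

Run:
```python
from h import *
c,a=shot('top'); 
g=cv2.cvtColor(a,cv2.COLOR_BGR2GRAY)
A=cv2.resize(a[95:145,345:395],(400,400),interpolation=cv2.INTER_CUBIC); B=cv2.resize(a[110:180,190:270],(457,400),interpolation=cv2.INTER_CUBIC)
cv2.imwrite('pics/crop.png',np.hstack([A,B])[:, :800])
# cap: dark
m=(g<60).astype(np.uint8); m[:, :355]=0;m[:,385:]=0;m[:105]=0;m[140:]=0
m=cv2.morphologyEx(m,cv2.MORPH_CLOSE,np.ones((7,7)))
k=max(cv2.findContours(m,0,2)[0],key=cv2.contourArea); (u,v),r=cv2.minEnclosingCircle(k); print('cap',u,v,r,ray(c,u,v,.105))
# rib
sub=np.zeros_like(g); cv2.circle(sub,(int(u),int(v)),int(r),1,-1)
m2=((g>110)&(sub>0)).astype(np.uint8)
ys,xs=np.nonzero(m2); print(len(xs)); P=np.array([ray(c,x,y,.108)[:2] for x,y in zip(xs,ys)]); q=P-P.mean(0); w,V=np.linalg.eigh(q.T@q); print('rib',P.mean(0),np.degrees(np.arctan2(V[1,1],V[0,1])),w)
# plate
p=a.astype(int); m3=((g<85)).astype(np.uint8); m3[:110]=0;m3[180:]=0;m3[:,:185]=0;m3[:,275:]=0
m3=cv2.morphologyEx(m3,cv2.MORPH_CLOSE,np.ones((9,9)))
k=max(cv2.findContours(m3,0,2)[0],key=cv2.contourArea); R=cv2.minAreaRect(k); bp=cv2.boxPoints(R); W=np.array([ray(c,*x,.018)[:2] for x in bp]); print(R,W, [np.linalg.norm(W[i]-W[i-1]) for i in range(4)])
for i in range(4): d=W[i]-W[i-1]; print(np.degrees(np.arctan2(d[1],d[0])))
```

```text
cap 367.5 123.0 9.013978004455566 [ 0.5747295  -0.14056174  0.105     ]
50
rib [ 0.57340405 -0.14002773] 148.65708569128145 [0.00262455 0.00814064]
((230.86160278320312, 146.47528076171875), (63.8823127746582, 42.47101593017578), 10.124671936035156) [[0.49030805 0.28430263]
 [0.59738109 0.26835111]
 [0.57036088 0.10791143]
 [0.46360438 0.1247281 ]] [np.float64(0.16179344859611508), np.float64(0.10825472995509226), np.float64(0.16269905331570605), np.float64(0.10807290019466871)]
80.49998017391694
-8.473488669180504
-99.55967586073727
171.04812440050944
```

View pics/crop.png

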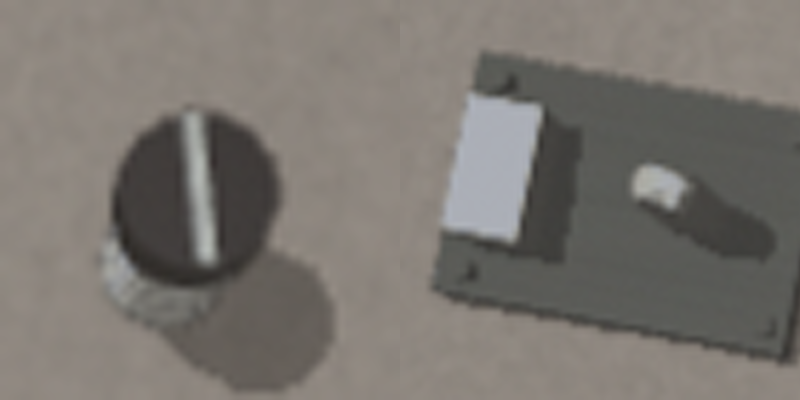

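The crop confirms the slim, ribbed cap at about (369,118.5) and the grey fixture with its light rod. The block lies on the +y side (image left). Next I'll get the rib angle and the first move.

```bash
cat >> h.py <<'E'
from scipy.spatial.transform import Rotation as Ro
def pose():
    s=arm.read_state(); q=s["tcp_rot"]; return np.array(s["ee_pos"]),Ro.from_quat([q[1],q[2],q[3],q[0]])
def togo(p,ang=None):
    """shift & turn (tool axes) to TCP p, pointing down with tool x at world angle ang (deg)"""
    e,R=pose(); d=R.inv().apply(np.array(p)-e)
    ax=R.as_matrix()[:,0]; a0=np.degrees(np.arctan2(ax[1],ax[0]))
    if ang is None: ang=a0
    T=Ro.from_euler('z',ang,degrees=True)*Ro.from_euler('x',180,degrees=True)
    print('x angle',a0,'turn',np.degrees((R.inv()*T).as_rotvec()).round(2),'shift',d.round(4))
E
python3 - <<'E'
from h import *
c=cam('top')
f=lambda x,y:(345+x/8-.5,95+y/8-.5)
for z in (.105,.108): p=ray(c,*f(193,110),z);q=ray(c,*f(208,265),z); print(p,q,np.linalg.norm(p-q),np.degrees(np.arctan2(*(p-q)[1::-1])))
print(ray(c,*f(196,190),.105))
w=cam('wrist'); e,R=pose(); print('cam in tool',R.inv().apply(-w[1].T@w[2]-e), R.inv().apply(w[1][2]),w[0][0,0])
print(togo([.575,-.14,.256],5))
E
```

```text
[ 0.60953845 -0.14299011  0.105     ] [ 0.56393096 -0.14760287  0.105     ] 0.04584015802163826 5.775271998228707
[ 0.60875524 -0.14267411  0.108     ] [ 0.56329143 -0.14727233  0.108     ] 0.04569575192685718 5.775271998228706
[ 0.585954   -0.14399306  0.105     ]
cam in tool [ 0.07812224  0.00064076 -0.11756816] [-3.09146865e-01 -1.06681126e-04  9.51014303e-01] 307.19204391135054
x angle -23.028807380018982 turn [ 9.000e-02  2.000e-02 -2.803e+01] shift [5.840e-01 5.285e-01 4.000e-04]
None
```

```bash
python3 -m jog '[0,0,-7,0.21,0.13,0,0, 0,0,-14,0.42,0.265,0,0, 0,0,-14,0.42,0.265,0,0, 0,0,-14,0.42,0.265,0,0, 0,0,-14,0.42,0.265,0,0, 0,0,-14,0.42,0.265,0,0, 0,0,-14,0.42,0.265,0,0, 0,0,-14,0.42,0.265,0,0, 0,0,-14,0.42,0.265,0,0, 0,0,-14,0.42,0.265,0,0, 0,0,-14,0.42,0.265,0,0, 0,0,-14,0.42,0.265,0,0]'
python3 - <<'E'
from h import *
c,a=shot('wrist','w1.png'); print(pose()[0]); print([proj(c,p) for p in ([.526,.167,.018],[.526,.167,.094],[.53,.196,.018])]); togo([.586,-.144,.256],5.8)
E
```

```text
clock: 1.65
ee_pos: [0.5268, 0.1682, 0.2564]
tcp_rot: [-0.0, 0.997, -0.078, 0.0]
contact_force: [-0.2, 0.9, 0.5]
gripper_width: 0.997
[0.52683517 0.16811267 0.25642502]
[array([320.78746461, 169.78127483]), array([321.00544956, 187.17870367]), array([296.021157  , 170.25207327])]
x angle -8.910985921263608 turn [-1.000e-02 -1.000e-02 -1.471e+01] shift [0.1068 0.2992 0.0004]
```

View pics/w1.png

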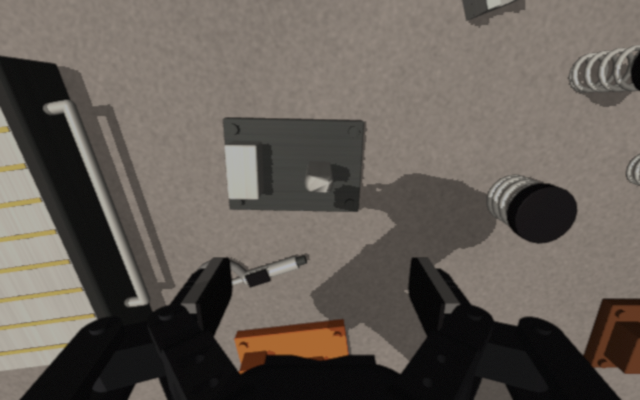

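The wrist view shows the grey plate with corners (223,117), (365,121), (360,212) and (230,210). The rod top is near (319,184), about 3 px from my prediction. I'll refine it numerically and move on to the spring.

```bash
python3 - <<'E'
from h import *
a=cv2.imread('pics/w1.png'); c=cam('wrist')
W=np.array([ray(c,*p,.018)[:2] for p in ((223,117),(365,121),(360,212),(230,210))]); print(W,W.mean(0),[np.linalg.norm(W[i]-W[i-1]) for i in range(4)])
g=cv2.cvtColor(a,cv2.COLOR_BGR2GRAY); hsv=g[165:205,295:345]; m=(hsv>150).astype(np.uint8); 
n,l,s,ce=cv2.connectedComponentsWithStats(m); print(s,ce+[295,165])
cv2.imwrite('pics/c2.png',cv2.resize(a[150:220,280:370],None,fx=6,fy=6,interpolation=cv2.INTER_CUBIC))
y=W[0]-W[1]; y/=np.linalg.norm(y); y2=W[3]-W[2]; y2/=np.linalg.norm(y2); print(y,y2,np.degrees(np.arctan2(y[1],y[0])),np.degrees(np.arctan2(y2[1],y2[0])), W.mean(0)-.03*(y+y2)/2)
E
python3 -m jog '[0,0,-7,0.05,0.15,0,0, 0,0,-15,0.107,0.3,0,0, 0,0,-15,0.107,0.3,0,0, 0,0,-15,0.107,0.3,0,0, 0,0,-15,0.107,0.3,0,0, 0,0,-15,0.107,0.3,0,0, 0,0,-15,0.107,0.3,0,0, 0,0,-15,0.107,0.3,0,0, 0,0,-15,0.107,0.3,0,0, 0,0,-15,0.107,0.3,0,0]'
python3 - <<'E'
from h import *
c,a=shot('wrist','w2.png'); print(proj(c,[.586,-.144,.105]))
cv2.imwrite('pics/c3.png',np.vstack([cv2.resize(a[100:260,240:400],(420,420),interpolation=cv2.INTER_CUBIC)]))
h=cv2.imread('pics/c2.png'); k=cv2.imread('pics/c3.png'); cv2.imwrite('pics/c4.png',np.hstack([cv2.resize(h[:420,:],(540,420))[:, :380],k]))
E
```

```text
[[0.60271815 0.26578869]
 [0.5735716  0.10909058]
 [0.46602678 0.12731486]
 [0.49362213 0.28522316]] [0.53398466 0.19685433] [np.float64(0.11081353770112094), np.float64(0.15938575294792046), np.float64(0.10907801273559972), np.float64(0.1603013891279414)]
[[   0    0   50   40 1818]
 [  13   12   21   14  182]] [[319.78657866 184.62486249]
 [316.63736264 183.25274725]]
[0.18286797 0.98313748] [0.17214667 0.98507133] 79.4631444176012 80.08734537606566 [0.52865944 0.16733119]
clock: 2.95
ee_pos: [0.586, -0.145, 0.2566]
tcp_rot: [-0.0, 0.999, 0.053, 0.0]
contact_force: [-0.0, -0.4, 0.3]
gripper_width: 0.997
[318.91222405 189.65748359]
```

View pics/c4.png

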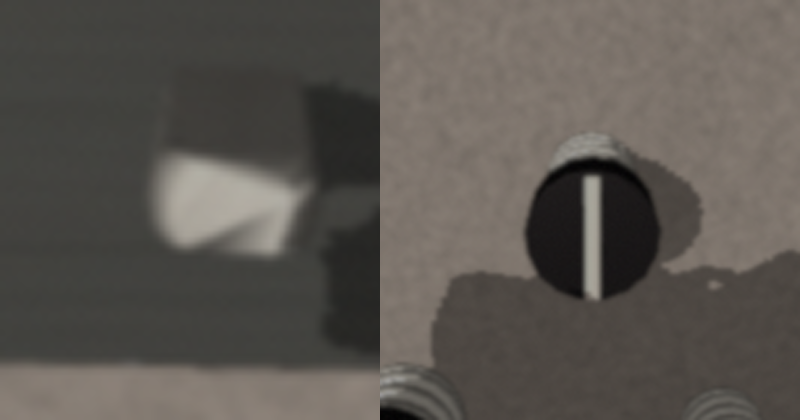

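Run:
```python
from h import *
c=cam('wrist'); s=ray(c,320.3,190,.108); print('cap',s)
k=cv2.imread('pics/w2.png',0); m=(k[120:240,290:350]>120).astype(np.uint8)
# pose for w1 camera: rebuild from tool-fixed camera offset
e,R=pose(); K,Rc,t=c; o=R.inv().apply(-Rc.T@t-e); M=R.as_matrix().T@Rc.T
e1=np.array([.526835,.168113,.256425]); R1=(Ro.from_euler('z',-8.911,degrees=True)*Ro.from_euler('x',180,degrees=True)).as_matrix()
o1=e1+R1@o; Rc1=(R1@M).T; c1=(K,Rc1,-Rc1@o1); print(proj(c1,[.526,.167,.094]))
print('rod',ray(c1,318.2,182.9,.094), 'centre of plate chk', ray(c1,223,117,.018))
togo([s[0],s[1],.091-.006+.006],6)
```

```text
cap [ 0.5866701  -0.14541245  0.108     ]
[321.27308046 187.17767207]
rod [0.53058259 0.16921221 0.094     ] centre of plate chk [0.60268123 0.26611841 0.018     ]
x angle 6.052963030621252 turn [ 0.   -0.02  0.05] shift [0.0006 0.0003 0.1655]
```

```bash
python3 -m jog '[0,0,0,0,0,0.05,0, 0,0,0,0.0006,0.0003,0.1,0, 0,0,0,0.0006,0.0003,0.13,0, 0,0,0,0.0006,0.0003,0.145,0.1, 0,0,0,0.0006,0.0003,0.156,0.2, 0,0,0,0.0006,0.0003,0.156,0.3, 0,0,0,0.0006,0.0003,0.156,0.4, 0,0,0,0.0006,0.0003,0.156,0.7, 0,0,0,0.0006,0.0003,0.156,1, 0,0,0,0.0006,0.0003,0.156,1, 0,0,0,0.0006,0.0003,0.156,1, 0,0,0,0.0006,0.0003,0.156,1]' 50
python3 -m jog '[0,0,0,0,0,-0.01,1, 0,0,0,0,0,-0.03,1, 0,0,0,0,0,-0.06,1, 0,0,0,0,0,-0.09,1, 0,0,0,0,0,-0.12,1, 0,0,0,0,0,-0.13,1, 0,0,0,0,0,-0.13,1, 0,0,0,0,0,-0.13,1]'
python3 - <<'E'
from h import *
c,a=shot('wrist'); c2,b=shot('scene'); s=arm.read_state(); print(s['contact_force'],s['gripper_width'])
u=proj(c2,pose()[0]).astype(int);x,y=max(u[0]-130,0),max(u[1]-130,0)
cv2.imwrite('pics/g1.png',np.hstack([cv2.resize(a,None,fx=.75,fy=.75),cv2.resize(b[y:y+260,x:x+260],(300,300))]))
togo([.53,.1688,pose()[0][2]],-9.5)
E
```

```text
clock: 4.5
ee_pos: [0.587, -0.1462, 0.1005]
tcp_rot: [0.0, 0.999, 0.052, 0.001]
contact_force: [1.4, 1.2, 1.2]
gripper_width: 0.553
clock: 5.5
ee_pos: [0.5856, -0.1461, 0.2285]
tcp_rot: [-0.0, 0.999, 0.052, -0.002]
contact_force: [-0.1, 0.4, -2.2]
gripper_width: 0.552
[-0.45037508 -0.35339187 -2.10612552] 0.5456374179235876
x angle 5.966491720731041 turn [-1.000e-02  1.800e-01  1.547e+01] shift [-2.280e-02 -3.191e-01  3.000e-04]
```

View pics/g1.png

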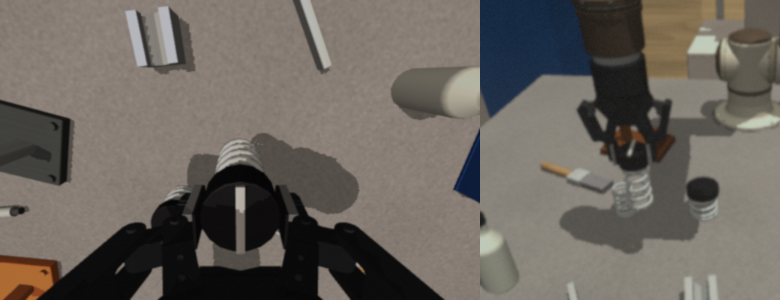

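The cap is gripped centrally, the rib lies along tool x, and the spring hangs clear with its foot at about z 0.128. Now I'll carry it to the rod.

```bash
python3 -m jog '[0,0,3,-0.002,-0.02,0,1, 0,0,6,-0.006,-0.06,0,1, 0,0,9,-0.009,-0.11,0,1, 0,0,12,-0.012,-0.16,0,1, 0,0,15.5,-0.016,-0.21,0,1, 0,0,15.5,-0.02,-0.26,0,1, 0,0,15.5,-0.023,-0.3,0,1, 0,0,15.5,-0.023,-0.319,0,1, 0,0,15.5,-0.023,-0.319,0,1, 0,0,15.5,-0.023,-0.319,0,1, 0,0,15.5,-0.023,-0.319,0,1]'
python3 - <<'E'
from h import *
c,a=shot('wrist','w5.png'); c2,b=shot('scene'); c3,t=shot('top'); e=pose()[0]
u=proj(c2,e-[0,0,.1]).astype(int);x,y=u[0]-60,u[1]-70
u=proj(c3,e).astype(int)
cv2.imwrite('pics/p1.png',np.hstack([cv2.resize(b[y:y+130,x:x+130],(400,400),interpolation=2),cv2.resize(a[70:270,220:420],(400,400),interpolation=2)]))
print(x,y,e); togo([.53,.1688,e[2]],-9.5)
print('rod end in scene', proj(c2,[.53,.1688,.094]),'axis at foot',proj(c2,e-[0,0,.1]))
E
```

```text
clock: 6.98
ee_pos: [0.5306, 0.1675, 0.2302]
tcp_rot: [0.0, 0.996, -0.084, -0.0]
contact_force: [0.6, 0.6, -2.3]
gripper_width: 0.546
348 149 [0.53061599 0.16788143 0.23034642]
x angle -9.591207126155266 turn [ 0.   -0.   -0.09] shift [-0.0008 -0.0008 -0.    ]
rod end in scene [406.9383958  233.47011173] axis at foot [408.5270442  219.24800184]
```

View pics/p1.png

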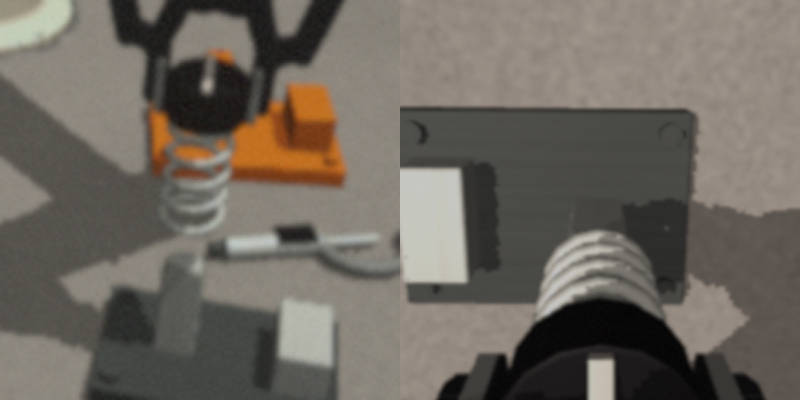

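The spring hangs over the rod with the rib along its x. In the scene crop the foot coil is at (193,218) and the rod top at (184,262). The two views disagree by only ±2 mm, well inside the capture range, so I'll lower it gently.

```bash
python3 -m jog '[0,0,0,-0.0005,0,0.01,1, 0,0,0,-0.0005,0,0.02,1, 0,0,0,-0.0005,0,0.03,1, 0,0,0,-0.0005,0,0.036,1, 0,0,0,-0.0005,0,0.04,1, 0,0,0,-0.0005,0,0.043,1, 0,0,0,-0.0005,0,0.043,1]'
python3 - <<'E'
from h import *
c,a=shot('wrist','w5.png'); c2,b=shot('scene'); e=pose()[0]
x,y=348,170
cv2.imwrite('pics/p2.png',np.hstack([cv2.resize(b[y:y+110,x:x+110],(440,440),interpolation=2),cv2.resize(a[90:240,250:370],(352,440),interpolation=2)]))
print(e,arm.read_state()['contact_force'])
E
```

```text
clock: 8.0
ee_pos: [0.53, 0.1687, 0.1873]
tcp_rot: [0.0, 0.997, -0.083, -0.0]
contact_force: [1.5, 0.6, -2.5]
gripper_width: 0.55
[0.53015016 0.16879723 0.18760185] [ 0.04870154 -0.1330252  -1.70609058]
```

View pics/p2.png

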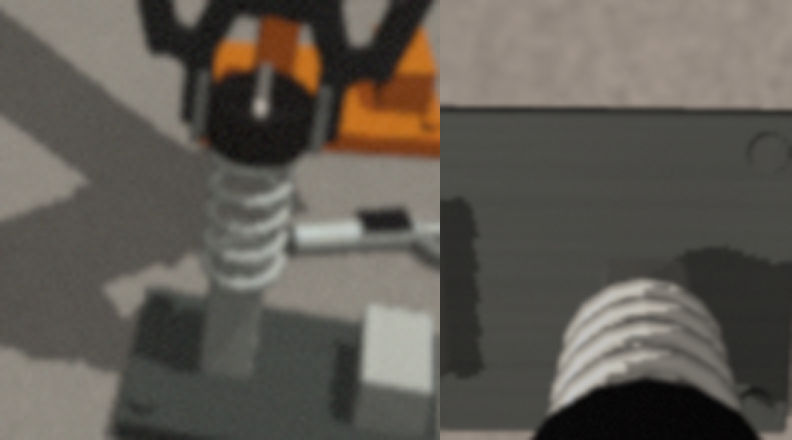

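The foot coil is already about 6 mm below the rod end without any contact force, so it is threaded. I'll continue down slowly and watch the force.

```bash
python3 -m jog '[0,0,0,0,0,0.003,1, 0,0,0,0,0,0.006,1, 0,0,0,0,0,0.009,1, 0,0,0,0,0,0.012,1, 0,0,0,0,0,0.012,1]'
python3 -m jog '[0,0,0,0,0,0.004,1, 0,0,0,0,0,0.008,1, 0,0,0,0,0,0.012,1, 0,0,0,0,0,0.016,1, 0,0,0,0,0,0.016,1]'
```

```text
clock: 8.72
ee_pos: [0.5298, 0.1686, 0.1749]
tcp_rot: [0.0, 0.997, -0.083, -0.0]
contact_force: [0.6, -0.9, -1.0]
gripper_width: 0.548
clock: 9.35
ee_pos: [0.5298, 0.1686, 0.1588]
tcp_rot: [0.0, 0.997, -0.083, -0.0]
contact_force: [0.6, -0.1, -2.6]
gripper_width: 0.554
```

```bash
python3 -m jog '[0,0,0,0,0,0.005,1, 0,0,0,0,0,0.01,1, 0,0,0,0,0,0.015,1, 0,0,0,0,0,0.02,1, 0,0,0,0,0,0.025,1, 0,0,0,0,0,0.03,1, 0,0,0,0,0,0.034,1, 0,0,0,0,0,0.036,1, 0,0,0,0,0,0.036,1]'
python3 -m jog '[0,0,0,0,0,0.002,1, 0,0,0,0,0,0.004,1, 0,0,0,0,0,0.006,1, 0,0,0,0,0,0.006,1, 0,0,0,0,0,0.006,1]'
```

```text
clock: 10.48
ee_pos: [0.53, 0.1687, 0.1232]
tcp_rot: [0.0, 0.997, -0.083, -0.0]
contact_force: [0.4, 0.1, -1.8]
gripper_width: 0.549
clock: 11.1
ee_pos: [0.5302, 0.1688, 0.1177]
tcp_rot: [-0.0, 0.997, -0.083, 0.0]
contact_force: [0.0, 0.8, 2.4]
gripper_width: 0.551
```

The force rose by about 4 N at the expected height, meaning the foot is on the plate. A quick look before pressing.

Run:
```python
from h import *
c2,b=shot('scene'); cv2.imwrite('pics/p3.png',cv2.resize(b[190:310,340:470],(650,600),interpolation=2))
```

```text
(no output)
```

View pics/p3.png

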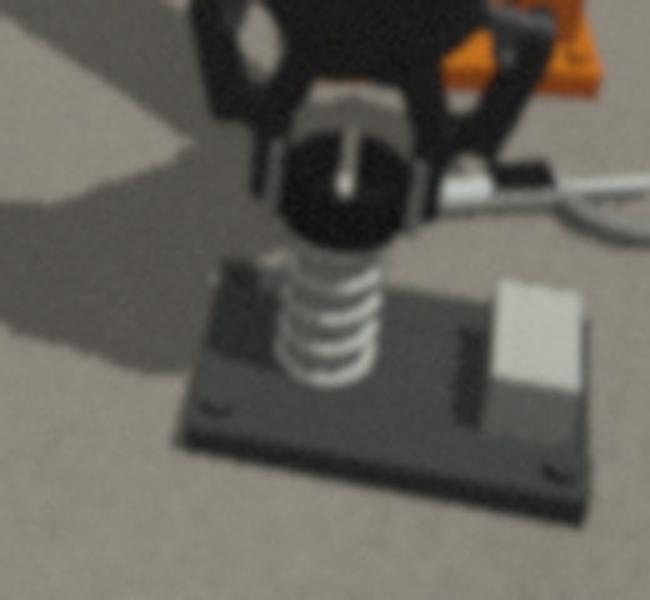

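```bash
python3 -m jog '[0,0,0,0,0,0.002,1, 0,0,0,0,0,0.004,1, 0,0,0,0,0,0.006,1, 0,0,0,0,0,0.008,1, 0,0,0,0,0,0.01,1, 0,0,0,0,0,0.012,1, 0,0,0,0,0,0.014,1, 0,0,0,0,0,0.016,1, 0,0,0,0,0,0.018,1, 0,0,0,0,0,0.018,1]'
```

```text
clock: 12.4
ee_pos: [0.5304, 0.1689, 0.1004]
tcp_rot: [-0.0, 0.997, -0.083, 0.001]
contact_force: [-3.0, 1.0, 9.4]
gripper_width: 0.553
```

The picture shows the foot coil standing on the plate at (328,370). The spring force now follows its stiffness, with the cap pressed about 18 mm. I'll press on to the stop.

```bash
python3 -m jog '[0,0,0,0,0,0.002,1, 0,0,0,0,0,0.0035,1, 0,0,0,0,0,0.005,1, 0,0,0,0,0,0.005,1]'
python3 -m jog '[0,0,0,0,0,0.001,1, 0,0,0,0,0,0.002,1, 0,0,0,0,0,0.002,1]'
```

```text
clock: 12.9
ee_pos: [0.5305, 0.169, 0.097]
tcp_rot: [-0.0, 0.997, -0.082, 0.001]
contact_force: [-6.0, 0.5, 17.9]
gripper_width: 0.55
clock: 13.28
ee_pos: [0.5305, 0.169, 0.0969]
tcp_rot: [-0.0, 0.997, -0.082, 0.001]
contact_force: [-9.6, -1.4, 28.8]
gripper_width: 0.547
```

It stopped hard at z 0.097 (29 N). Now a slow release while still gripping.

```bash
python3 -m jog '[0,0,0,0,0,-0.001,1, 0,0,0,0,0,-0.002,1, 0,0,0,0,0,-0.004,1, 0,0,0,0,0,-0.006,1, 0,0,0,0,0,-0.008,1, 0,0,0,0,0,-0.01,1, 0,0,0,0,0,-0.012,1, 0,0,0,0,0,-0.014,1, 0,0,0,0,0,-0.016,1, 0,0,0,0,0,-0.018,1, 0,0,0,0,0,-0.02,1, 0,0,0,0,0,-0.022,1, 0,0,0,0,0,-0.024,1, 0,0,0,0,0,-0.024,1, 0,0,0,0,0,-0.024,1]'
```

```text
clock: 15.15
ee_pos: [0.5301, 0.1688, 0.1162]
tcp_rot: [-0.0, 0.997, -0.083, 0.0]
contact_force: [-0.1, -0.1, 2.3]
gripper_width: 0.551
```

```bash
python3 -m jog '[0,0,0,0,0,-0.001,1, 0,0,0,0,0,-0.0015,1, 0,0,0,0,0,-0.0015,1]'
python3 -m jog '[0,0,0,0,0,0,0.4, 0,0,0,0,0,0,0.3, 0,0,0,0,0,0,0.2, 0,0,0,0,0,0,0.1, 0,0,0,0,0,0,0, 0,0,0,0,0,0,0, 0,0,0,0,0,0,0, 0,0,0,0,0,0,0]'
python3 -m jog '[0,0,0,0,0,-0.01,0, 0,0,0,0,0,-0.03,0, 0,0,0,0,0,-0.06,0, 0,0,0,0,0,-0.1,0, 0,0,0,0,0,-0.14,0, 0,0,0,0,0,-0.14,0, 0,0,0,0,0,-0.14,0]'
python3 - <<'E'
from h import *
c,a=shot('wrist'); c2,b=shot('scene')
cv2.imwrite('pics/end.png',np.hstack([cv2.resize(b[160:320,210:480],(486,288)),cv2.resize(a[60:260,220:420],(288,288))]))
E
```

```text
clock: 15.52
ee_pos: [0.53, 0.1688, 0.1178]
tcp_rot: [-0.0, 0.997, -0.083, 0.0]
contact_force: [0.8, 0.3, 1.3]
gripper_width: 0.551
clock: 16.52
ee_pos: [0.53, 0.1687, 0.1178]
tcp_rot: [-0.0, 0.997, -0.083, 0.0]
contact_force: [0.1, 0.6, -0.8]
gripper_width: 0.997
clock: 17.4
ee_pos: [0.5296, 0.1686, 0.2579]
tcp_rot: [-0.0, 0.997, -0.083, -0.0]
contact_force: [0.6, 0.9, 0.1]
gripper_width: 0.999
```

View pics/end.png

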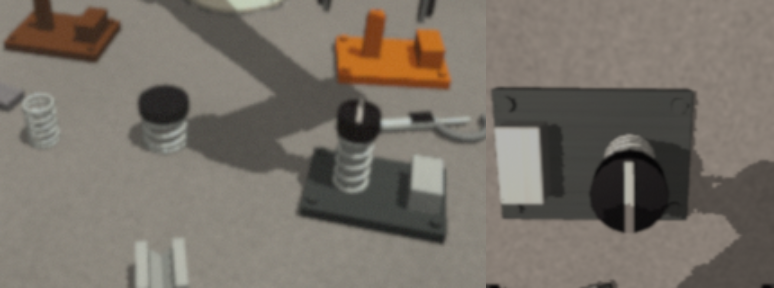

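The spring stands upright on the plate at (352,185) in the left crop, with its cap up at (358,120). The other two springs at (40,120) and (163,118) are still standing where they were, and the gripper is clear. I'll hand in.

```bash
python3 -c "
from cell import arm
print(arm.hand_in())"
```

```text
the job is handed in; nothing more can be done
None
```

The spring is on the rod of the grey fixture, standing fully down on the plate, and the job was handed in at about 17.5 s of the 45 s allowed. The hand-in gives no verdict.

- **Threading:** I gripped the slim spring by its cap, turned it about 15° to line the rib up with the rod's flats, and slid it down. It never snagged, so no twist was needed. The force rose by about 4 N at the expected height, so the foot was on the plate.
- **Pressing:** I pressed the cap until it stopped hard on the rod end, with the force climbing to 29 N. I then let it up at about 16 mm/s while still gripping, and opened the gripper only once it was almost unloaded.
- **Last checks:** The final pictures show the spring upright on the plate with its cap up, and the gripper clear with near-zero force. The two other springs look undisturbed; I judged that by eye and did not measure it.
- **Disagreement:** Before lowering, the scene view put the spring 3–4 mm off the rod, towards the block, while the wrist view showed them lined up. I went with the wrist view, and the spring went on without contact force.

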